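Refit the timer knob of a microwave control panel

TASK

Put the loose timer knob on the bare spindle of the microwave control panel: press it down lightly and turn it slowly until its keyway drops over the spindle's key and the knob sits fully home, flush on the panel. Then turn the timer back anticlockwise to zero, so that the knob's pointer lines up with the thick white zero bar, and let go. Never force it: more than 30 N between the knob and the spindle or panel cracks them. Leave the other things on the counter where they are.

Things in the scene. Friction and masses are not known exactly. Their poses are not given: they have to be found in the camera images.
- knob: Loose timer knob, black, 30 to 50 g, upright on the counter, bore down. Origin: centre of underside; z up, x towards its pointer. Skirt 44 mm wide, 20 mm high; on it a bar grip along x, 44 mm long, 12 mm wide, 20 to 40 mm above the underside (grasp across the 12 mm, from above). Pointer end: a small beak and a white line on the bar's top.
- pointer (a point): The tip of the knob's pointer beak, 26 mm from the knob's axis along its x and 34 mm above its underside.
- bore (a point): Mouth of the knob's blind bore (centre of the underside, same axes as the knob). Round, 13.3 mm wide, 17 mm deep, with a keyway 5.5 mm wide over its whole depth on the pointer (+x) side, reaching 10 mm from the axis. So the spindle's key must lie under the pointer.
- panel: Microwave control strip lying face up, fixed: black, 250 x 112 mm, face 30 mm above the counter. Origin: centre of its underside; x along its length, z up. The other dial, 62 mm from the centre on the +x side, already has its knob (44 mm wide, top 70 mm above the counter), fixed: leave it.
- spindle (a point): Where the bare timer spindle's axis meets the panel's face (55 mm from the panel's centre on its -x side); axes parallel to the panel's (does not turn with the spindle). Steel, round, 12 mm wide, 16 mm tall, 1.5 mm bevel at the tip; on one side a key 4 mm wide, to 9 mm from the axis, its top 10 mm above the face.
- spindle_tip (a point): Centre of the spindle's tip, 16 mm above the face. Its key points 26 to 100 degrees clockwise (from above) of the panel's +x; where exactly varies, not measured. Unmatched, the knob rests on the key, underside 10 mm above the face; matched within 5 degrees it goes down onto the face. The spindle gives downward on a spring: 1.2 N to start, 1.2 N per mm, 6 mm at most.
- zero_bar (a point): Middle of the thick white zero bar on the face, 34.5 mm from the spindle's axis in the panel's +x direction (bar 13 x 4 mm). With the knob on, the spindle turns stiffly (0.045 N m) and stays where left, with about 5 degrees of play and spring-back either way; it can turn from 17 degrees anticlockwise of the bar (end stop) to 126 degrees clockwise.
- coupler: Bystander: grey three-lobed turntable coupler, 40 mm wide, 14 mm high, on the counter; it and the knob may swap places. Origin: centre of underside.
- screwdriver: Bystander: a screwdriver about 200 mm long lying on the counter beyond the panel (origin under its middle, x towards its tip).
- tray: Bystander: open steel parts tray 110 x 80 x 30 mm. Origin: centre of underside.
Not all that is in view belongs to the job. There is more than one size of the knob; the job needs the smallest.

How it is judged (in metres and radians):
On the way, in this order (a step that is already met when the one before it is completed fails the run):
1. the knob sits fully home on the spindle (underside within 2.5 mm of the face, axis within 4 mm) (z of knob in the frame of spindle below 0.0025 m and horizontal distance between knob and spindle below 0.004 m), for 0.2 s.
2. turned back with the spindle until its pointer is within 10 degrees of the zero bar, still home (all of step 1 and angle between the x axis of knob and the x axis of panel, either way round below 0.17 rad and x of pointer in the frame of spindle above 0.015 m), for 0.2 s.
At the end, for the whole second after the job is handed in: The knob is fully home on the spindle: underside within 2.5 mm of the panel's face and axis within 4 mm of the spindle's; its pointer is within 10 degrees of the zero bar; it is at rest and released; coupler, screwdriver and tray are within 20 mm of where they were (all of step 2 and linear speed of knob below 0.02 m/s and distance of each of coupler, screwdriver, tray from where it was at the start of the episode below 0.02 m); the robot touches nothing.
It fails at once if there is more than 30 N between the knob and the spindle or panel (contact force between knob and panel above 30 N).
It fails at once if a bystander (coupler, screwdriver or tray) is moved more than 20 mm (distance of any of coupler, screwdriver, tray from where it was at the start of the episode above 0.02 m).
It also fails if it takes over 64 s, if anything falls off the work surface, if the arm or the gripper's body presses on something with over 40 N, if the wrist force passes 120 N, or if a joint passes its speed limit or range.

ROBOT

A 6-joint arm with a two-finger parallel gripper is mounted at the origin on the work surface. World frame = base frame: x ahead of the robot, y to its left, z up, the work surface at z = 0. Lengths are in m, angles in degrees, forces in N, time in s.
With the tool pointing down it reaches from about 0.35 to 0.875 m from the base axis. Payload 4.2 kg.
Tool frame: the origin (TCP) lies where the fingers leave the gripper's body, on its centre line; the fingertips stand 70 mm ahead of it and the grasp point (between the pads) lies 51 mm ahead of it; z points along the fingers, y is the direction in which the jaws open and shut (so a half turn about z gives the same grasp; the last joint's range is limited). The gripper opens to 87 mm and grips with 3 to 60 N. Pads are 19 mm wide; open, the fingers measure 117 mm over their backs; the gripper's body (75 mm by 190 mm) begins 51 mm behind the grasp point.
Start: joints at [81.566, 22.042, 0.453, 0, -68.411, -14.817], TCP at [0.247, 0.574, 0.292] pointing down, gripper open.
Joint ranges: [-179.83, 179.83], [-69.29, 118.12], [-61.27, 80.66], [-181.25, 117.63], [-171.15, -9.14], [-177.46, 177.46]. Speed limits (degrees/s): [159.86, 159.86, 180, 180, 180, 180].

INTERFACE

Orientations are given as a 3x3 rotation matrix whose columns are the frame's x, y, z axes.
In Python, from station import sense, capture, camera_model, finish_job gives the robot as it stands.
- The arm moves only by the shell command python3 -m inch 'ROWS'. ROWS is JSON, a list of rows, each an object with "hand": the closure, from 0 (fully open) to 1 (shut); "slide": the shift along the world's x, y, z in cm, a list of three; "yaw": the turn about the world's z in rad. A call has 1 to 10 rows; each row is the pose to reach, as a shift and turn from the pose commanded when the call began; what a row does not reach only later rows make up. A row lasts 1/8 s, in which the tool goes at most 62.5 mm and 10.7 degrees, less where a joint would pass 70% of its speed; a pose out of reach is approached as far as the arm can. A call with a gripper value outside its range is refused whole. The fingers move at their own pace and stop on an object; the grip force is fixed at half the most. Time passes only in rows, so rows that repeat a pose let the fingers close. It gives the time, the measured TCP pose, the force and the opening at its end, in the units of the state.
- sense(): the state, without advancing time (a new reading comes with each control period).
- capture(name): name is "side" or "top" or "wrist"; returns the picture (400x640x3 uint8, blue, green, red); there is no depth.
- camera_model(name): a dict with "mtx" (3x3 intrinsics, pixels), "xyz" and "orientation" of the camera in the world; the wrist camera has in their place "tool_from_camera" (4x4, takes a point from camera to tool coordinates, whose origin is the TCP and whose axes are the flange's). Camera axes: x right, y up, looking along -z (the intrinsics and any distortion apply to the point x, -y, -z); pixel columns grow to the right and rows downward; lengths in m; the calibration is good to about 2 mm. A picture is of the moment at which its call begins: read the wrist's pose just before it. camera_model takes no time and is no camera call.
- finish_job(): hands the job in, once; it reports no verdict.
The state is a dict: "time_s": time; "joints": joint angles; "joint_velocities": joint speeds; "effort": joint torques, N m; "tcp_pos": TCP position; "ee_rot": TCP orientation; "wrist_force": force on the tool from outside, world axes, zero at the start; "moment": the same for the moment, N m; "gripper_width": opening from 0.0 (shut) to 1.0 (fully open).
Only numpy, scipy, OpenCV 4.12 (cv2) and the standard library are available. Lean on these libraries where they do the work, as an engineer would, in place of code of your own. Each camera call takes 0.05 s, during which the arm holds its last target. There are 200 camera calls.

## Working session

There is one attempt and no reset: what is moved stays moved. The work goes in short steps, Python scripts to look and compute and a shell command to move; the robot and the scene stay as the last step left them, time stands still between calls to the robot, and variables do not carry over. Pictures are saved under pics/ and viewed, about 8 in all and at most 12, crops included, and the job is handed in when it is done.

```bash
mkdir -p pics; ls; python3 - <<'E'
from station import *
import cv2,numpy as np
s=sense();print(s)
for n in("top","side","wrist"):
    cv2.imwrite(f"pics/{n}0.png",capture(n)); print(n,camera_model(n))
E
```

```text
pics
{'time_s': 0.0, 'joints': array([ 8.15669126e+01,  2.20918699e+01,  3.78369339e-01, -2.97677022e-02,
       -6.84102183e+01, -1.48172895e+01]), 'joint_velocities': array([-0.0234211 , -0.05454396,  0.03276109, -0.03242551, -0.02469903,
        0.05468121]), 'effort': array([ 2.90167027e-04, -3.90660417e+01,  1.87409198e+01,  4.21982646e+00,
        1.10319606e-02, -1.86077118e-04]), 'tcp_pos': array([0.2465066 , 0.57383742, 0.2911361 ]), 'ee_rot': array([[ 9.18712959e-01, -3.94925141e-01, -7.94534653e-04],
       [-3.94925931e-01, -9.18710643e-01, -2.06505874e-03],
       [ 8.55961729e-05,  2.21097857e-03, -9.99997552e-01]]), 'wrist_force': array([-0.21807335,  0.03399141,  0.49297379]), 'moment': array([ 0.00885843,  0.05086327, -0.04060238]), 'gripper_width': 1.0024789993127514}
top {'mtx': array([[374.59976734,   0.        , 330.40595421],
       [  0.        , 374.59976734, 203.40685124],
       [  0.        ,   0.        ,   1.        ]]), 'xyz': array([0.46170322, 0.07193872, 0.92186813]), 'orientation': array([[ 0.02831936,  0.98477702, -0.17149998],
       [-0.99944902, 
[... 291 characters left out ...]
16685]), 'orientation': array([[ 0.78947224,  0.32560312, -0.52030394],
       [-0.6137765 ,  0.41401394, -0.67221341],
       [-0.0034617 ,  0.85004416,  0.52670005]])}
wrist {'mtx': array([[294.10288196,   0.        , 318.43845514],
       [  0.        , 294.10288196, 199.00470745],
       [  0.        ,   0.        ,   1.        ]]), 'tool_from_camera': array([[ 2.73684018e-04,  9.67404325e-01,  2.53236642e-01,
         6.78786231e-02],
       [ 9.99999569e-01, -4.89299651e-04,  7.88458951e-04,
         1.48977388e-03],
       [ 8.86667200e-04,  2.53236318e-01, -9.67404042e-01,
        -9.29130153e-02],
       [ 0.00000000e+00,  0.00000000e+00,  0.00000000e+00,
         1.00000000e+00]])}
```

View pics/top0.png

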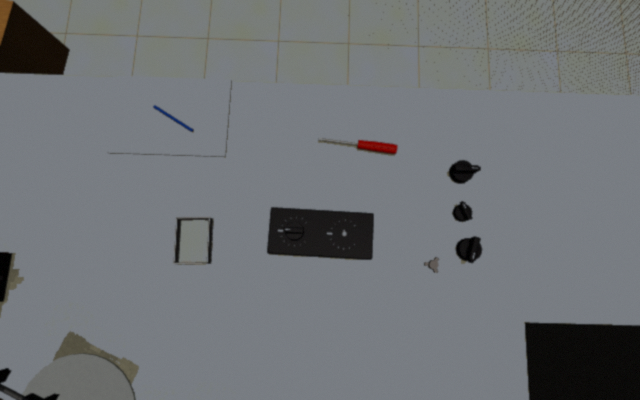

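View pics/side0.png

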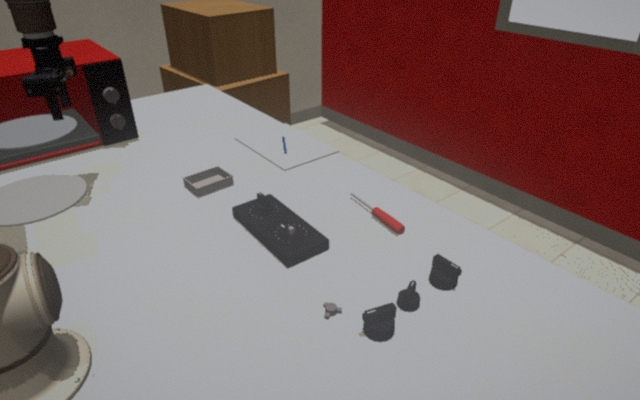

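The top view shows three black knobs at (462,171), (462,212) and (469,249), with the smallest at (462,212). The panel is centred near (321,233), the bare spindle is at (344,233) and the zero bar is to its left at (330,233). Panel +x therefore points roughly along world +y. Next I'll zoom in and measure.

```bash
cat > h.py <<'E'
import numpy as np,cv2
from station import *
def ray(n,uv,z,s=None):
    m=camera_model(n);K=m["mtx"]
    if n=="wrist":
        T=np.eye(4);T[:3,:3]=s["ee_rot"];T[:3,3]=s["tcp_pos"];M=T@m["tool_from_camera"];R,c=M[:3,:3],M[:3,3]
    else: R,c=m["orientation"],m["xyz"]
    d=R@np.array([(uv[0]-K[0,2])/K[0,0],-(uv[1]-K[1,2])/K[1,1],-1])
    return c+d*(z-c[2])/d[2]
def crop(im,x,y,w,h,k,f,g=2.0):
    c=im[y:y+h,x:x+w]; c=np.clip(255*(c/255.)**(1/g),0,255).astype(np.uint8)
    cv2.imwrite(f,cv2.resize(c,None,fx=k,fy=k,interpolation=cv2.INTER_CUBIC))
E
python3 - <<'E'
from h import *
im=cv2.imread("pics/top0.png")
a=im[195:285,255:385];b=im[155:270,415:500]
crop(im,260,150,235,120,3.4,"pics/top_c.png")
g=cv2.cvtColor(im,cv2.COLOR_BGR2GRAY);m=(g<70).astype(np.uint8)
n,l,st,ce=cv2.connectedComponentsWithStats(m)
for i in range(1,n):
    if 50<st[i,4]<8000 : print(st[i],ce[i],ray("top",ce[i],0.03).round(4))
c=cv2.minAreaRect(np.argwhere(l==l[225,310])[:,::-1].astype(np.float32));print(c)
print([ray("top",p,0.03).round(4) for p in cv2.boxPoints(c)])
print("spindle bar",ray("top",(344.5,233),.045),ray("top",(330,233),.03),"knob",ray("top",(462,213),.02))
E
```

```text
[   0    2   69   73 3355] [29.77615499 46.43636364] [1.0017 0.8441 0.03  ]
[154 106  39  26 119] [173.42016807 118.54621849] [0.8196 0.4588 0.03  ]
[356 140  41  15 391] [376.82352941 146.98209719] [ 0.763  -0.0505  0.03  ]
[448 160  33  24 503] [462.24055666 171.22266402] [ 0.7078 -0.2622  0.03  ]
[452 201  20  21 296] [461.96283784 212.13851351] [ 0.6055 -0.2582  0.03  ]
[ 267  207  107   53 4879] [320.45255175 233.29268293] [0.544  0.0826 0.03  ]
[175 218  34  45 238] [181.48319328 235.07142857] [0.5299 0.4109 0.03  ]
[207 218   6  46 162] [209.98765432 240.53703704] [0.519  0.3428 0.03  ]
[456 237  26  26 522] [468.73563218 248.81034483] [ 0.5176 -0.2716  0.03  ]
[  0 252  13  51 443] [  4.23024831 272.8510158 ] [0.4308 0.8086 0.03  ]
[  0 368  59  32 446] [ 20.25112108 389.42152466] [0.1813 0.7299 0.03  ]
((320.4310607910156, 233.17242431640625), (105.171142578125, 47.153785705566406), 3.3664605617523193)
[array([0.4923, 0.2078, 0.03  ]), array([0.6047, 0.2076, 0.03  ]), array([ 0.5975, -0.0456,  0.03  ]), array([ 0.485, -0.04 ,  0.03 ])]
spindle bar [0.54497184 0.02603324 0.045     ] [0.54536045 0.05982964 0.03      ] knob [ 0.60497854 -0.26196506  0.02      ]
```

View pics/top_c.png

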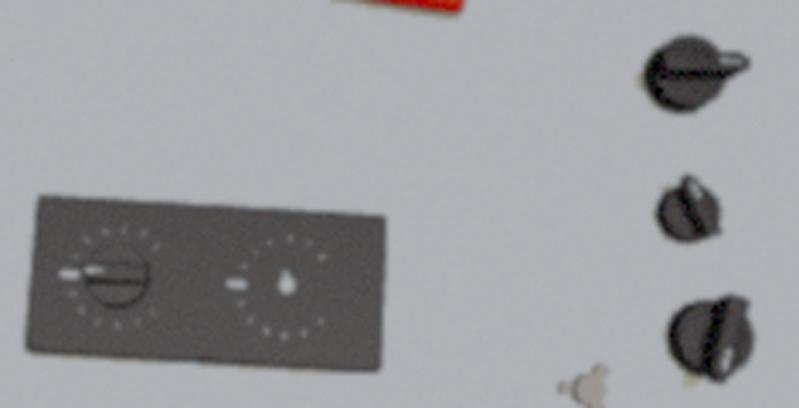

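The close-up shows the small knob with its pointer up and slightly left, so its yaw is about +20°. The spindle key points up in the image, about 85–90° clockwise of the zero bar. I'll move over the knob with tool yaw at the knob yaw minus 180°, which leaves joint 6 enough range.

```bash
python3 -m inch '[{"hand":0,"slide":[17.9,-41.8,0],"yaw":-1.18},{"hand":0,"slide":[17.9,-41.8,0],"yaw":-1.18},{"hand":0,"slide":[17.9,-41.8,0],"yaw":-1.18},{"hand":0,"slide":[17.9,-41.8,0],"yaw":-1.18},{"hand":0,"slide":[17.9,-41.8,0],"yaw":-1.18},{"hand":0,"slide":[17.9,-41.8,0],"yaw":-1.18},{"hand":0,"slide":[17.9,-41.8,0],"yaw":-1.18},{"hand":0,"slide":[17.9,-41.8,0],"yaw":-1.18},{"hand":0,"slide":[17.9,-41.8,0],"yaw":-1.18}]' && python3 -m inch '[{"hand":0,"slide":[17.9,-41.8,-11],"yaw":-1.18},{"hand":0,"slide":[17.9,-41.8,-11],"yaw":-1.18},{"hand":0,"slide":[17.9,-41.8,-11],"yaw":-1.18},{"hand":0,"slide":[17.9,-41.8,-11],"yaw":-1.18},{"hand":0,"slide":[17.9,-41.8,-11],"yaw":-1.18},{"hand":0,"slide":[17.9,-41.8,-11],"yaw":-1.18},{"hand":0,"slide":[17.9,-41.8,-11],"yaw":-1.18},{"hand":0,"slide":[17.9,-41.8,-11],"yaw":-1.18},{"hand":0,"slide":[17.9,-41.8,-11],"yaw":-1.18},{"hand":0,"slide":[17.9,-41.8,-11],"yaw":-1.18}]'
python3 - <<'E'
from h import *
s=sense();im=capture("wrist");cv2.imwrite("pics/w1.png",im)
print(s["tcp_pos"],s["ee_rot"].round(3).tolist(),s["joints"].round(1))
crop(im,160,60,320,260,2.4,"pics/w1c.png")
E
```

```text
time_s: 1.27
tcp_pos: [0.4259, 0.1549, 0.2921]
ee_rot: [[-0.018, -1.0, -0.0], [-1.0, 0.018, -0.0], [0.0, 0.0, -1.0]]
wrist_force: [-0.5, 0.4, -0.7]
gripper_width: 1.0
time_s: 2.52
tcp_pos: [0.6048, -0.2605, 0.182]
ee_rot: [[-0.93, -0.368, -0.001], [-0.368, 0.93, 0.0], [0.0, 0.001, -1.0]]
wrist_force: [0.2, 0.5, 0.2]
gripper_width: 1.001
[ 0.6048186  -0.26047977  0.182027  ] [[-0.93, -0.368, -0.001], [-0.368, 0.93, 0.0], [0.0, 0.001, -1.0]] [ -9.3  30.3  -2.6  -0.  -57.1 -59.1]
```

View pics/w1c.png

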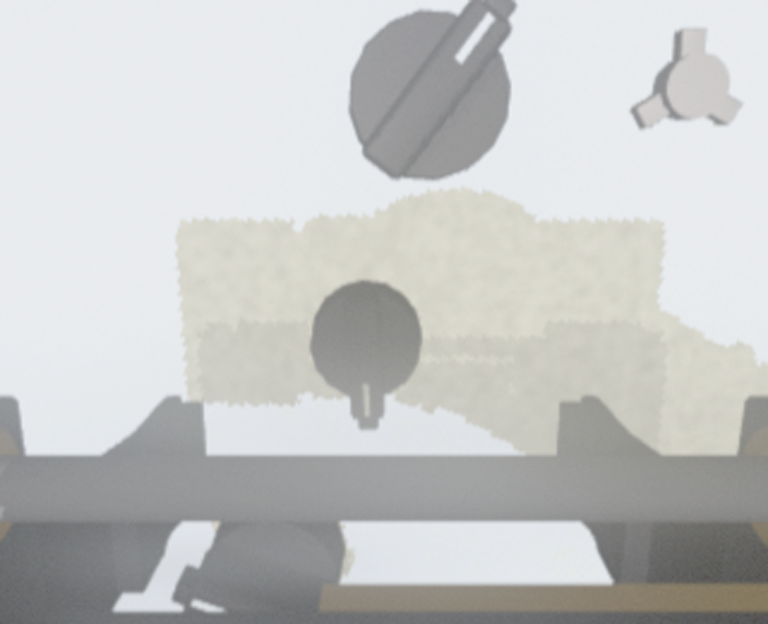

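The wrist view shows the small knob with its skirt centred at crop (366,338) and its beak at (369,428), almost exactly along the tool's −x axis.

```bash
python3 - <<'E'
from h import *
s=sense();f=lambda x,y,z:ray("wrist",(160+(x+.5)/2.4-.5,60+(y+.5)/2.4-.5),z,s)
c=f(366,336,.02);l=f(311,338,.02);r=f(421,338,.02);p=f(369,426,.034);w1=f(366,386,.04);w2=f(366.5,415,.04)
print(c,l,r,np.linalg.norm(l-r),p,w1,w2)
for a,b in((c,p),(w1,w2),(c,w2)):
    d=b-a;print(np.degrees(np.arctan2(d[1],d[0])),np.hypot(*d[:2]))
print("tool yaw+180",np.degrees(np.arctan2(-s["ee_rot"][1,0],-s["ee_rot"][0,0])))
u=(p-c)[:2];u/=np.hypot(*u);print("from p:",p[:2]-.026*u,"rel cm",100*((l+r)/2-s["tcp_pos"])[:2])
E
```

```text
[ 0.60409024 -0.26671314  0.02      ] [ 0.61240476 -0.28557776  0.02      ] [ 0.59721761 -0.24728113  0.02      ] 0.04119807523653909 [ 0.6318716  -0.25438852  0.034     ] [ 0.61595794 -0.26166025  0.04      ] [ 0.62600784 -0.25754276  0.04      ]
23.923461032971275 0.030392433829503164
22.27911716852738 0.010860667443865758
22.7045588585485 0.02375871916483225
tool yaw+180 21.633148047668595
from p: [ 0.60810531 -0.26493194] rel cm [-0.00358827 -0.61487601]
```

```bash
python3 -m inch '[{"hand":0,"slide":[0.1,-0.55,0],"yaw":0.02},{"hand":0,"slide":[0.1,-0.55,-4],"yaw":0.02},{"hand":0,"slide":[0.1,-0.55,-7],"yaw":0.02},{"hand":0,"slide":[0.1,-0.55,-8.9],"yaw":0.02},{"hand":0,"slide":[0.1,-0.55,-8.9],"yaw":0.02},{"hand":0,"slide":[0.1,-0.55,-8.9],"yaw":0.02}]' && python3 -m inch '[{"hand":1,"slide":[0,0,0],"yaw":0},{"hand":1,"slide":[0,0,0],"yaw":0},{"hand":1,"slide":[0,0,0],"yaw":0},{"hand":1,"slide":[0,0,0],"yaw":0},{"hand":1,"slide":[0,0,0],"yaw":0},{"hand":1,"slide":[0,0,0],"yaw":0},{"hand":1,"slide":[0,0,0],"yaw":0},{"hand":1,"slide":[0,0,0],"yaw":0}]'
```

```text
time_s: 3.32
tcp_pos: [0.6066, -0.2674, 0.0947]
ee_rot: [[-0.922, -0.386, 0.002], [-0.386, 0.922, -0.001], [-0.002, -0.002, -1.0]]
wrist_force: [-0.0, -1.0, 1.5]
gripper_width: 0.996
time_s: 4.32
tcp_pos: [0.6057, -0.2672, 0.0932]
ee_rot: [[-0.923, -0.386, -0.0], [-0.386, 0.923, 0.0], [0.0, 0.0, -1.0]]
wrist_force: [0.4, 0.4, 0.3]
gripper_width: 0.172
```

```bash
python3 -m inch '[{"hand":1,"slide":[0,0,5],"yaw":0},{"hand":1,"slide":[0,0,10.7],"yaw":0},{"hand":1,"slide":[0,6,10.7],"yaw":-0.19},{"hand":1,"slide":[0,12,10.7],"yaw":-0.38},{"hand":1,"slide":[0,18,10.7],"yaw":-0.38},{"hand":1,"slide":[0,24,10.7],"yaw":-0.38},{"hand":1,"slide":[0,29.3,10.7],"yaw":-0.38},{"hand":1,"slide":[0,29.3,10.7],"yaw":-0.38},{"hand":1,"slide":[0,29.3,10.7],"yaw":-0.38},{"hand":1,"slide":[0,29.3,10.7],"yaw":-0.38}]' 
python3 - <<'E'
from h import *
s=sense();im=capture("wrist");cv2.imwrite("pics/w2.png",im)
print(s["tcp_pos"],s["ee_rot"].round(3).tolist(),s["joints"].round(1))
crop(im,160,20,320,250,2.4,"pics/w2c.png")
E
```

```text
time_s: 5.58
tcp_pos: [0.6056, 0.0246, 0.2002]
ee_rot: [[-1.0, -0.014, -0.0], [-0.014, 1.0, -0.0], [0.0, -0.0, -1.0]]
wrist_force: [-0.2, 0.2, -0.6]
gripper_width: 0.132
[0.6055891  0.02455941 0.20015319] [[-1.0, -0.014, -0.0], [-0.014, 1.0, -0.0], [0.0, -0.0, -1.0]] [  17.6   24.7   -9.5    0.   -55.8 -106.8]
```

View pics/w2c.png

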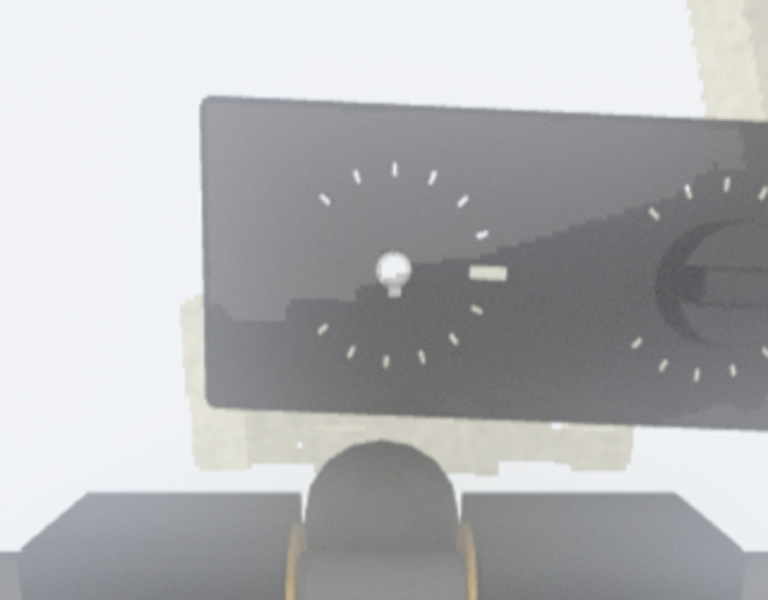

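The wrist view shows the spindle tip at crop (393,270), with its key pointing down at (395,292), and the zero bar at (488,273). The held knob's front rim apex is at (381,440) and the knob is centred between the fingers.

```bash
python3 - <<'E'
from h import *
s=sense();f=lambda x,y,z:ray("wrist",(160+(x+.5)/2.4-.5,20+(y+.5)/2.4-.5),z,s)
tip=f(393,269,.046);key=f(395,296,.04);bar=f(488,273,.03)
print(tip,key,bar)
yaw=lambda d:np.degrees(np.arctan2(d[1],d[0]))
print("key",yaw(key-tip),np.hypot(*(key-tip)[:2]),"bar",yaw(bar-tip),np.hypot(*(bar-tip)[:2]))
a=f(210,98,.03);b=f(740,122,.03);c=f(212,406,.03);d=f(740,430,.03);print("panel yaw",yaw(b-a),yaw(d-c))
# ticks circle
P=np.array([f(x,y,.03)[:2] for x,y in((324,199),(356,176),(394,169),(433,177),(462,201),(482,235),(488,273),(476,310),(453,339),(421,357),(386,361),(350,352),(322,329))])
k=[i for i in range(13) if i!=6];Q=P[k];A=np.c_[2*Q,np.ones(len(Q))];x=np.linalg.lstsq(A,(Q**2).sum(1),rcond=None)[0];print("tick centre",x[:2],np.sqrt(x[2]+x[:2]@x[:2]))
z=s["tcp_pos"][2]-.0932
e=f(381,440,z);T=s["ee_rot"].T@(e-s["tcp_pos"]);print("rim apex in tool",T)
e=f(306,498,z);print("side",s["ee_rot"].T@(e-s["tcp_pos"]));print("side",s["ee_rot"].T@(f(457,498,z)-s["tcp_pos"]))
d=x[:2]-s["tcp_pos"][:2];print("slide to centre",100*d, "via tip",100*(tip-s["tcp_pos"])[:2])
E
```

```text
[0.54283262 0.02691568 0.046     ] [0.55229895 0.02790125 0.04      ] [0.54424577 0.0618177  0.03      ]
key 5.943809909926166 0.009517487874334292 bar 87.68142476755614 0.03493061362125252
panel yaw 88.42664670625385 88.12448840696143
tick centre [0.54309403 0.02700563] 0.03418702250766716
rim apex in tool [ 0.01894447 -0.00076105  0.09320593]
side [ 0.00213287 -0.02171679  0.09320312]
side [0.00213002 0.0204884  0.09319835]
slide to centre [-6.25188848  0.25936869] via tip [-6.27802881  0.25037388]
```

```bash
python3 -m inch '[{"hand":1,"slide":[-3,0.3,0],"yaw":0.05},{"hand":1,"slide":[-6.55,0.3,0],"yaw":0.05},{"hand":1,"slide":[-6.55,0.3,-3],"yaw":0.05},{"hand":1,"slide":[-6.55,0.3,-5],"yaw":0.05},{"hand":1,"slide":[-6.55,0.3,-5.7],"yaw":0.05},{"hand":1,"slide":[-6.55,0.3,-5.7],"yaw":0.05},{"hand":1,"slide":[-6.55,0.3,-5.7],"yaw":0.05}]'
python3 - <<'E'
from h import *
im=capture("side");cv2.imwrite("pics/s3.png",im);crop(im,215,150,130,110,6,"pics/s3c.png")
E
python3 -m inch '[{"hand":1,"slide":[0,0,-0.1],"yaw":0},{"hand":1,"slide":[0,0,-0.2],"yaw":0},{"hand":1,"slide":[0,0,-0.3],"yaw":0},{"hand":1,"slide":[0,0,-0.4],"yaw":0},{"hand":1,"slide":[0,0,-0.4],"yaw":0},{"hand":1,"slide":[0,0,-0.4],"yaw":0}]'
```

```text
time_s: 6.5
tcp_pos: [0.5408, 0.0286, 0.1441]
ee_rot: [[-0.998, -0.065, 0.002], [-0.065, 0.998, 0.0], [-0.002, 0.0, -1.0]]
wrist_force: [0.6, -0.1, 1.0]
gripper_width: 0.135
time_s: 7.3
tcp_pos: [0.5404, 0.0287, 0.1395]
ee_rot: [[-0.998, -0.066, 0.001], [-0.066, 0.998, -0.0], [-0.001, -0.0, -1.0]]
wrist_force: [-0.0, -1.3, 4.0]
gripper_width: 0.134
```

View pics/s3c.png

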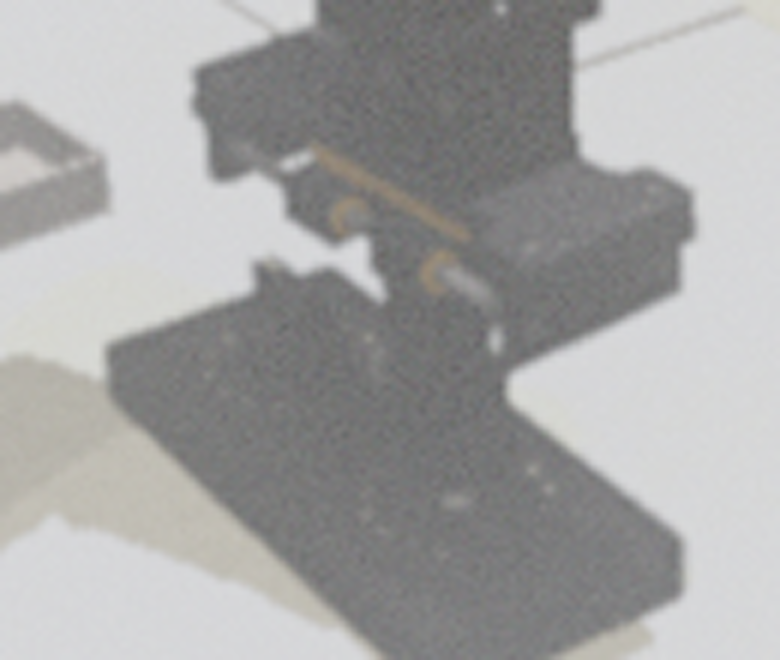

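The side view shows the knob held over the spindle but too coarse for detail. There's 4 N of contact at tip height and −y force, so I'll shift 1 mm in −y.

```bash
python3 -m inch '[{"hand":1,"slide":[0,-0.1,0],"yaw":0},{"hand":1,"slide":[0,-0.1,0],"yaw":0}]';python3 -m inch '[{"hand":1,"slide":[0,0,-0.1],"yaw":0},{"hand":1,"slide":[0,0,-0.1],"yaw":0}]';python3 -m inch '[{"hand":1,"slide":[0,0,-0.1],"yaw":0},{"hand":1,"slide":[0,0,-0.1],"yaw":0}]'
```

```text
time_s: 7.55
tcp_pos: [0.5396, 0.0276, 0.1385]
ee_rot: [[-0.998, -0.065, -0.002], [-0.065, 0.998, -0.0], [0.002, 0.0, -1.0]]
wrist_force: [1.3, -0.2, -0.4]
gripper_width: 0.135
time_s: 7.8
tcp_pos: [0.54, 0.0278, 0.1379]
ee_rot: [[-0.998, -0.066, -0.001], [-0.066, 0.998, -0.0], [0.001, -0.0, -1.0]]
wrist_force: [0.3, -0.1, -0.4]
gripper_width: 0.13
time_s: 8.05
tcp_pos: [0.5401, 0.0277, 0.1371]
ee_rot: [[-0.998, -0.066, -0.0], [-0.066, 0.998, -0.0], [0.0, -0.0, -1.0]]
wrist_force: [-0.5, -0.3, -0.9]
gripper_width: 0.132
```

The force vanished below tip height, so the bore is on the spindle. I'll continue down gently.

```bash
python3 -m inch '[{"hand":1,"slide":[0,0,-0.1],"yaw":0},{"hand":1,"slide":[0,0,-0.2],"yaw":0},{"hand":1,"slide":[0,0,-0.2],"yaw":0}]';python3 -m inch '[{"hand":1,"slide":[0,0,-0.1],"yaw":0},{"hand":1,"slide":[0,0,-0.2],"yaw":0},{"hand":1,"slide":[0,0,-0.2],"yaw":0}]';python3 -m inch '[{"hand":1,"slide":[0,0,-0.1],"yaw":0},{"hand":1,"slide":[0,0,-0.2],"yaw":0},{"hand":1,"slide":[0,0,-0.2],"yaw":0}]'
```

```text
time_s: 8.43
tcp_pos: [0.5401, 0.0277, 0.1351]
ee_rot: [[-0.998, -0.066, -0.0], [-0.066, 0.998, -0.0], [0.0, -0.0, -1.0]]
wrist_force: [-0.4, -0.9, 0.5]
gripper_width: 0.134
time_s: 8.8
tcp_pos: [0.5401, 0.0277, 0.1331]
ee_rot: [[-0.998, -0.066, -0.0], [-0.066, 0.998, -0.0], [0.0, -0.0, -1.0]]
wrist_force: [0.1, -0.3, -0.4]
gripper_width: 0.136
time_s: 9.18
tcp_pos: [0.5401, 0.0277, 0.1311]
ee_rot: [[-0.998, -0.066, -0.0], [-0.066, 0.998, -0.0], [0.0, -0.0, -1.0]]
wrist_force: [-0.4, -0.4, -0.6]
gripper_width: 0.138
```

```bash
python3 -m inch '[{"hand":1,"slide":[0,0,-0.1],"yaw":0},{"hand":1,"slide":[0,0,-0.2],"yaw":0},{"hand":1,"slide":[0,0,-0.2],"yaw":0}]';python3 -m inch '[{"hand":1,"slide":[0,0,-0.1],"yaw":0},{"hand":1,"slide":[0,0,-0.2],"yaw":0},{"hand":1,"slide":[0,0,-0.2],"yaw":0}]';python3 -m inch '[{"hand":1,"slide":[0,0,-0.1],"yaw":0},{"hand":1,"slide":[0,0,-0.2],"yaw":0},{"hand":1,"slide":[0,0,-0.2],"yaw":0}]'
```

```text
time_s: 9.55
tcp_pos: [0.5401, 0.0277, 0.1291]
ee_rot: [[-0.998, -0.066, -0.0], [-0.066, 0.998, -0.0], [0.0, -0.0, -1.0]]
wrist_force: [-0.2, -0.6, -0.7]
gripper_width: 0.134
time_s: 9.93
tcp_pos: [0.5399, 0.0277, 0.1287]
ee_rot: [[-0.998, -0.066, -0.0], [-0.066, 0.998, -0.0], [0.0, -0.0, -1.0]]
wrist_force: [-5.2, -0.3, 10.4]
gripper_width: 0.134
time_s: 10.3
tcp_pos: [0.5398, 0.0277, 0.1285]
ee_rot: [[-0.998, -0.067, -0.0], [-0.067, 0.998, -0.001], [0.0, -0.001, -1.0]]
wrist_force: [-9.7, 0.7, 21.8]
gripper_width: 0.137
```

Stiff contact at z=0.1288, with a sideways force. I'll back off at once and look.

```bash
python3 -m inch '[{"hand":1,"slide":[0,0,0.4],"yaw":0},{"hand":1,"slide":[0,0,0.4],"yaw":0}]'
python3 - <<'E'
from h import *
s=sense();print(s["wrist_force"],s["moment"],s["tcp_pos"])
im=capture("wrist");cv2.imwrite("pics/w4.png",im);crop(im,200,100,240,180,3.3,"pics/w4c.png",2.5)
E
```

```text
time_s: 10.55
tcp_pos: [0.5401, 0.0277, 0.1294]
ee_rot: [[-0.998, -0.066, 0.0], [-0.066, 0.998, 0.0], [-0.0, 0.0, -1.0]]
wrist_force: [-0.9, -1.5, 0.8]
gripper_width: 0.137
[-0.92135493 -1.4575522   0.82474777] [-0.10562715  0.27042229  0.05652282] [0.54010107 0.02769378 0.12936147]
```

View pics/w4c.png

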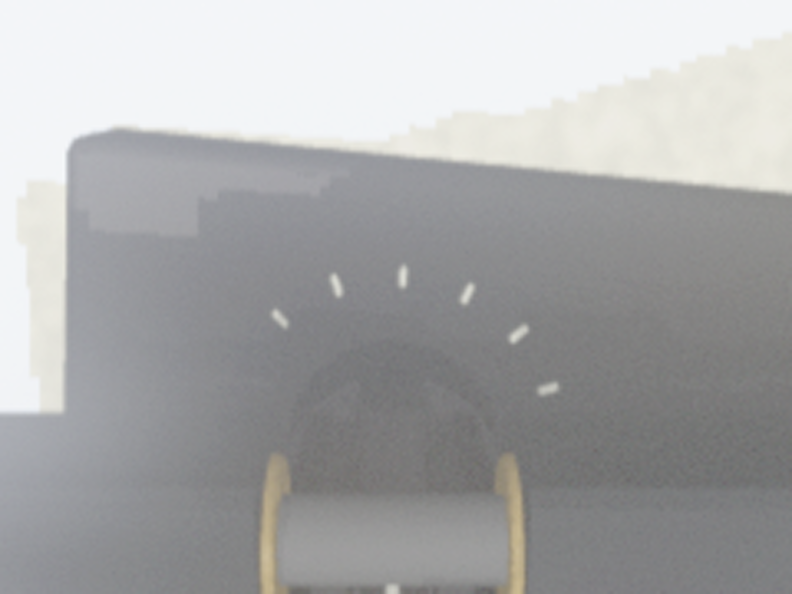

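The rim apex is at the same tool pixel as before (row 203), so the knob has not slipped or tilted. The jaws were still closing when I lifted (width 0.172 to 0.132), so the knob hangs about 5 mm lower than I assumed. That means the stop was probably the panel face. I'll release, rise and check.

```bash
python3 -m inch '[{"hand":0.5,"slide":[0,0,0],"yaw":0},{"hand":0.5,"slide":[0,0,0],"yaw":0},{"hand":0.5,"slide":[0,0,0],"yaw":0},{"hand":0.5,"slide":[0,0,0],"yaw":0},{"hand":0.5,"slide":[2,0,3],"yaw":0},{"hand":0.5,"slide":[4,0,6],"yaw":0},{"hand":0.5,"slide":[4,0,6],"yaw":0},{"hand":0.5,"slide":[4,0,6],"yaw":0},{"hand":0.5,"slide":[4,0,6],"yaw":0}]'
python3 - <<'E'
from h import *
s=sense();im=capture("wrist");cv2.imwrite("pics/w5.png",im);crop(im,160,60,320,240,2.4,"pics/w5c.png",2.8)
print(s["tcp_pos"])
E
```

```text
time_s: 11.72
tcp_pos: [0.5791, 0.0275, 0.1881]
ee_rot: [[-0.998, -0.066, -0.003], [-0.066, 0.998, -0.001], [0.003, -0.0, -1.0]]
wrist_force: [-0.0, -0.0, 0.3]
gripper_width: 0.502
[0.57912378 0.02753481 0.188097  ]
```

View pics/w5c.png

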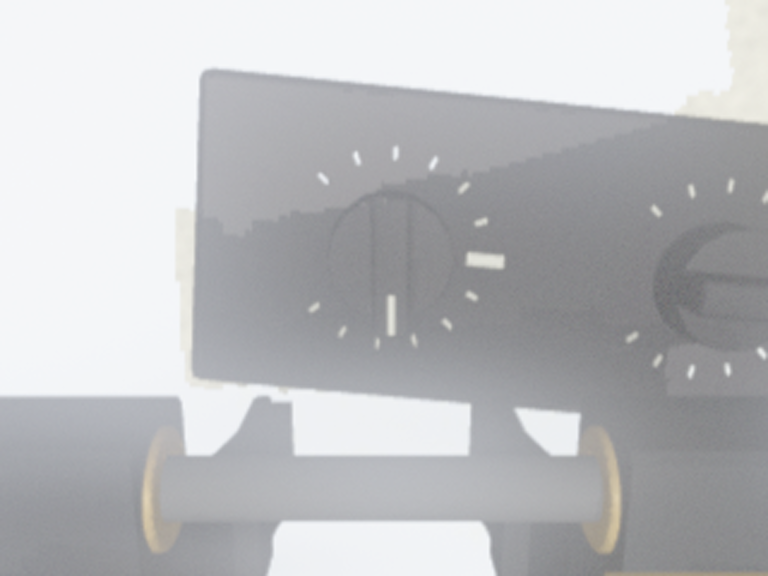

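The knob stands upright and concentric on the spindle with its white line at crop (391,297)–(391,335). Next I'll check its height from the skirt width and get its axis and yaw.

```bash
python3 - <<'E'
from h import *
s=sense();f=lambda x,y,z:ray("wrist",(160+(x+.5)/2.4-.5,60+(y+.5)/2.4-.5),z,s)
for z in(.05,.06):
    l,r,t=f(328,255,z),f(453,255,z),f(391,191,z)
    print(z,(l+r)/2,np.linalg.norm(l-r),t)
for z in(.07,.08):
    a,b=f(391,297,z),f(391,335,z);d=b-a;print(z,a,b,np.degrees(np.arctan2(d[1],d[0])))
P=np.array([f(x,y,.03)[:2] for x,y in((323,178),(357,158),(395,153),(433,163),(464,187),(481,222),(472,296),(447,324),(414,341),(377,343),(342,331),(314,307))])
A=np.c_[2*P,np.ones(len(P))];x=np.linalg.lstsq(A,(P**2).sum(1),rcond=None)[0];print("tick centre",x[:2],"bar",f(485,260,.03))
E
```

```text
0.05 [0.54197481 0.02756571 0.05      ] 0.041114862350658664 [0.52135555 0.02629157 0.05      ]
0.06 [0.54056658 0.02732992 0.06      ] 0.039337310917271176 [0.52083878 0.02611087 0.06      ]
0.07 [0.5519767  0.02813749 0.07      ] [0.56392336 0.02897055 0.07      ] 3.9888406971476282
0.08 [0.54996183 0.02785233 0.08      ] [0.56134311 0.02864596 0.08      ] 3.98884069714757
tick centre [0.54348332 0.02747855] bar [0.54435368 0.06192074 0.03      ]
```

At z = 0.05 the skirt's apparent width is the same 41.1 mm it showed on the counter, so the knob is home. Its axis is at (0.5432, 0.0274) and its yaw is 4°. The zero bar is at about 88.3°, so I need +84° plus some overshoot for the play. I'll regrip centred.

```bash
python3 -m inch '[{"hand":0.5,"slide":[-3.65,0,-1],"yaw":0},{"hand":0.5,"slide":[-3.65,0,-3],"yaw":0},{"hand":0.5,"slide":[-3.65,0,-5],"yaw":0},{"hand":0.5,"slide":[-3.65,0,-6.4],"yaw":0},{"hand":0.5,"slide":[-3.65,0,-6.4],"yaw":0},{"hand":0.5,"slide":[-3.65,0,-6.4],"yaw":0}]' && python3 -m inch '[{"hand":1,"slide":[0,0,0],"yaw":0},{"hand":1,"slide":[0,0,0],"yaw":0},{"hand":1,"slide":[0,0,0],"yaw":0},{"hand":1,"slide":[0,0,0],"yaw":0},{"hand":1,"slide":[0,0,0],"yaw":0},{"hand":1,"slide":[0,0,0],"yaw":0},{"hand":1,"slide":[0,0,0],"yaw":0},{"hand":1,"slide":[0,0,0],"yaw":0}]'
```

```text
time_s: 12.52
tcp_pos: [0.5441, 0.0278, 0.1257]
ee_rot: [[-0.998, -0.066, 0.001], [-0.066, 0.998, 0.0], [-0.001, -0.0, -1.0]]
wrist_force: [-0.1, -0.4, -1.0]
gripper_width: 0.498
time_s: 13.52
tcp_pos: [0.5437, 0.0278, 0.1253]
ee_rot: [[-0.998, -0.066, 0.0], [-0.066, 0.998, 0.0], [-0.0, 0.0, -1.0]]
wrist_force: [-0.6, -0.4, 1.1]
gripper_width: 0.129
```

Firmly gripped. Now I'll turn slowly, first a small part to check the forces.

```bash
python3 -m inch '[{"hand":1,"slide":[0,0,0],"yaw":0.08},{"hand":1,"slide":[0,0,0],"yaw":0.16},{"hand":1,"slide":[0,0,0],"yaw":0.24},{"hand":1,"slide":[0,0,0],"yaw":0.3},{"hand":1,"slide":[0,0,0],"yaw":0.3}]'; python3 -c "
from station import *;print(sense()['moment'])"
```

```text
time_s: 14.15
tcp_pos: [0.5436, 0.0269, 0.1254]
ee_rot: [[-0.934, -0.357, -0.001], [-0.357, 0.934, -0.001], [0.001, -0.001, -1.0]]
wrist_force: [0.7, -5.0, 1.2]
gripper_width: 0.134
[-1.3873694  -0.34265777 -0.01783039]
```

```bash
python3 -m inch '[{"hand":1,"slide":[0,-0.07,0],"yaw":0.07},{"hand":1,"slide":[0,-0.07,0],"yaw":0.14},{"hand":1,"slide":[0,-0.07,0],"yaw":0.21},{"hand":1,"slide":[0,-0.07,0],"yaw":0.28},{"hand":1,"slide":[0,-0.07,0],"yaw":0.35},{"hand":1,"slide":[0,-0.07,0],"yaw":0.42},{"hand":1,"slide":[0,-0.07,0],"yaw":0.49},{"hand":1,"slide":[0,-0.07,0],"yaw":0.56},{"hand":1,"slide":[0,-0.07,0],"yaw":0.6},{"hand":1,"slide":[0,-0.07,0],"yaw":0.6}]'; python3 -c "
from station import *;print(sense()['moment'])"
```

```text
time_s: 15.4
tcp_pos: [0.5443, 0.0266, 0.1254]
ee_rot: [[-0.57, -0.822, 0.001], [-0.822, 0.57, -0.0], [-0.0, -0.001, -1.0]]
wrist_force: [2.4, -4.8, -0.1]
gripper_width: 0.134
[-1.47714578 -0.80966053 -0.07831407]
```

```bash
python3 -m inch '[{"hand":1,"slide":[0.04,-0.06,0],"yaw":0.07},{"hand":1,"slide":[0.04,-0.06,0],"yaw":0.14},{"hand":1,"slide":[0.04,-0.06,0],"yaw":0.21},{"hand":1,"slide":[0.04,-0.06,0],"yaw":0.28},{"hand":1,"slide":[0.04,-0.06,0],"yaw":0.35},{"hand":1,"slide":[0.04,-0.06,0],"yaw":0.42},{"hand":1,"slide":[0.04,-0.06,0],"yaw":0.49},{"hand":1,"slide":[0.04,-0.06,0],"yaw":0.56},{"hand":1,"slide":[0.04,-0.06,0],"yaw":0.645},{"hand":1,"slide":[0.04,-0.06,0],"yaw":0.645}]'; python3 -c "
from station import *;s=sense();print(s['moment'],s['joints'].round(1))"
```

```text
time_s: 16.65
tcp_pos: [0.5451, 0.0267, 0.1254]
ee_rot: [[0.038, -0.999, 0.003], [-0.999, -0.038, 0.001], [-0.0, -0.003, -1.0]]
wrist_force: [3.9, -2.7, -2.6]
gripper_width: 0.137
[-0.66081505 -1.19623905 -0.09199575] [ 19.8  24.8 -22.8   0.  -42.3 -17.7]
```

```bash
python3 -m inch '[{"hand":0.5,"slide":[0,0,0],"yaw":0},{"hand":0.5,"slide":[0,0,0],"yaw":0},{"hand":0.5,"slide":[0,0,0],"yaw":0},{"hand":0.5,"slide":[0,0,0],"yaw":0},{"hand":0.5,"slide":[0,0,3],"yaw":0},{"hand":0.5,"slide":[0,2,6],"yaw":0},{"hand":0.5,"slide":[0,4,9],"yaw":0},{"hand":0.5,"slide":[0,4,9],"yaw":0},{"hand":0.5,"slide":[0,4,9],"yaw":0},{"hand":0.5,"slide":[0,4,9],"yaw":0}]'
python3 - <<'E'
from h import *
s=sense();im=capture("wrist");cv2.imwrite("pics/w6.png",im);crop(im,160,20,320,250,2.4,"pics/w6c.png",2.8)
E
```

```text
time_s: 17.9
tcp_pos: [0.5434, 0.0658, 0.214]
ee_rot: [[0.039, -0.999, -0.003], [-0.999, -0.039, -0.001], [0.001, 0.003, -1.0]]
wrist_force: [0.1, -0.1, -0.4]
gripper_width: 0.499
```

View pics/w6c.png

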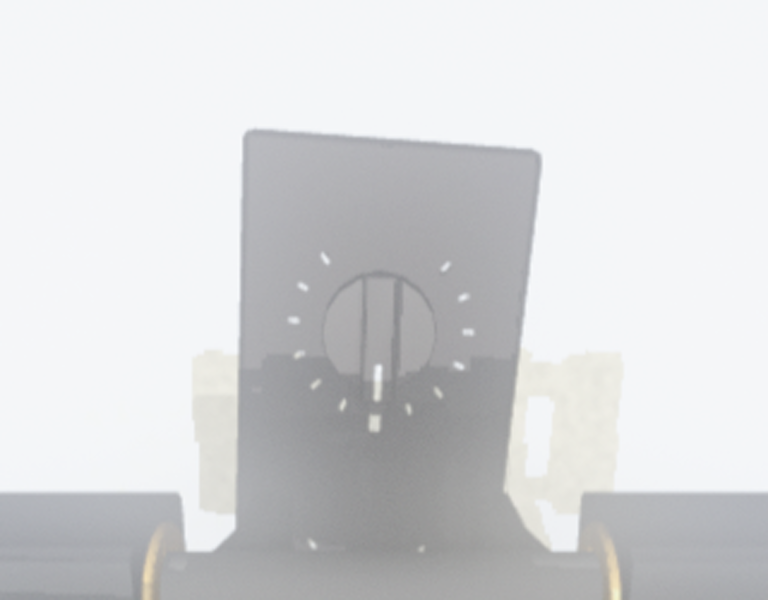

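The white line runs from (378,366) to (377,400) and the zero bar is at (374,423), so it looks close to zero. I'll compute the angles, knob height and bystander shifts.

```bash
python3 - <<'E'
from h import *
s=sense();f=lambda x,y,z:ray("wrist",(160+(x+.5)/2.4-.5,20+(y+.5)/2.4-.5),z,s)
Y=lambda d:np.degrees(np.arctan2(d[1],d[0]))
print("line",Y(f(377.3,400,.07)-f(378.3,366,.07)))
print("sides",Y(f(361,395,.07)-f(363,282,.07)),Y(f(394,395,.07)-f(397,282,.07)))
l,r=f(323,331,.05),f(436,331,.05);c=(l+r)/2;bar=f(374,423,.03)
print("c",c,np.linalg.norm(l-r),"bar dir from axis",Y(bar-np.array([.5433,.0272,.03])),bar)
print("panel edges",Y(f(237,520,.03)-f(245,135,.03)),Y(f(506,490,.03)-f(540,155,.03)))
a=cv2.imread("pics/top0.png");b=capture("top");cv2.imwrite("pics/top9.png",b)
for n,(x,y,w,h) in dict(coupler=(415,250,35,28),driver=(310,132,95,30),tray=(165,210,55,62)).items():
    print(n,np.abs(a[y:y+h,x:x+w].astype(int)-b[y:y+h,x:x+w]).mean(), cv2.phaseCorrelate(*[cv2.cvtColor(i[y:y+h,x:x+w],6).astype(np.float32) for i in(a,b)]))
E
```

```text
line 90.53787307447283
sides 90.8577832990772 91.03812797575391
c [0.54369405 0.02602975 0.05      ] 0.041025261791195956 bar dir from axis 88.3937903194998 [0.54437466 0.06552473 0.03      ]
panel edges 88.20055305502156 89.32794820833107
coupler 4.827210884353741 ((0.007557861733616278, 0.0027659300239051277), 0.9504857197955803)
driver 4.841520467836257 ((0.027625013746323646, -0.00271419713387111), 1.0028516229656008)
tray 17.547800586510263 ((-0.36377037267837764, -0.16953314409686016), 0.3910520945986112)
```

The knob is about 2° from the zero bar and still home, and the bystanders haven't moved. Handing in.

```bash
python3 -c "
from station import *;print(finish_job())"
```

```text
the job is handed in; nothing more can be done
None
```

The smallest knob is on the timer spindle, fully home, turned back to zero and released. I handed the job in at about 18 s of robot time, and no verdict is reported.

**What I did:** I fitted the knob with its pointer over the spindle's key, and it went straight down with no turning search. I then let go, regripped centred on the spindle, turned it about 88° anticlockwise, released and backed off.

**Last checks:**
- **Pointer:** the knob's white line is at 90.5° to 91° against 88.3° for the zero bar, so it is about 2.5° off (limit 10°).
- **Home:** the skirt's apparent width at the home height is 41.0 mm, against 41.2 mm when it stood on the counter. The knob's axis is about 1 mm from the spindle's.
- **Other things on the counter:** the coupler and screwdriver show no shift in the top view. The tray shows less than 0.4 px, but that match was weak, possibly because of the arm or its shadow.

**What went wrong on the way:**
- I lifted before the jaws had fully closed, so the knob slid about 5 mm down in the grip.
- Because of that it met the panel earlier than I expected, and the wrist force reached 21.8 N (limit 30 N) before I backed off.
- Side forces while turning stayed at about 5 N.

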